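Tighten the card press evenly, crisscross, in two rounds

ROBOT

A 6-joint arm with a two-finger parallel gripper is mounted at the origin on the work surface. World frame = base frame: x ahead of the robot, y to its left, z up, the work surface at z = 0. Lengths are in m, angles in rad, forces in N, time in s.
With the tool pointing down it reaches from about 0.35 to 0.925 m from the base axis. Payload 6.4 kg.
Tool frame: the origin (TCP) lies at the very end of the fingers, on their centre line; the grasp point (between the pads) lies 19 mm behind it (robot.pinch_z is the distance from the TCP to the grasp point, in m); z points along the fingers, y is the line along which they close (so a half turn about z gives the same grasp; the last joint's range is limited). The gripper opens to 94 mm and grips with 3 to 60 N. Pads are 16 mm wide; open, the fingers measure 119 mm over their backs; the gripper's body (75 mm by 177 mm) begins 78 mm behind the grasp point.
Start: joints at [1.052, 0.245, 1.558, -0, 1.339, -0.174], TCP at [0.22, 0.612, 0.171] pointing down, gripper open.
Joint ranges: [-3.13, 3.13], [-1.02, 2.26], [0.13, 2.54], [-0.95, 4.09], [0.21, 2.88], [-2.74, 2.74]. Speed limits (rad/s): [2.57, 2.57, 3.14, 3.14, 3.14, 3.14].

INTERFACE

Orientations are given as [roll, pitch, yaw] about the fixed x, y, z axes, in that order (R = Rz(yaw) Ry(pitch) Rx(roll)).
In Python, from cell import robot, cams, regions_of, spot_point gives the robot as it stands. The module is installed in compiled form; this text tells all that it offers.
- The arm moves only by the tool play_rows, never from a script. Its argument "rows" is a list of rows, each an object of numbers: "tx", "ty", "tz": the shift along the world's x, y, z as a fraction of full scale; "yaw": the turn about the world's z as a fraction of full scale; "claw": the opening, from 0 (shut) to 1 (fully open). In form: [{"tx": .., "ty": .., "tz": .., "yaw": .., "claw": ..}, ...]. A call has 1 to 5 rows; each row is the pose to reach, as a shift and turn from the pose commanded when the call began; what a row does not reach only later rows make up. Full scale, the value 1, is 50 cm for a shift and 90 degrees for a turn. A row lasts 1/8 s, in which the tool goes at most 62.5 mm and 10.7 degrees, less where a joint would pass 70% of its speed; a pose out of reach is approached as far as the arm can. A call with a number of a shift or a turn outside -1 to 1 is refused whole. A call with a gripper value outside its range is refused whole. The fingers move at their own pace and stop on an object; the grip force is fixed at half the most. Time passes only in rows, so rows that repeat a pose let the fingers close. It gives the time, the measured TCP pose, the force, the opening and the grip force at its end, in the units of the state.
- robot.get_obs(): the state, without advancing time (a new reading comes with each control period).
- cams.get_image(name): name is "side" or "top" or "wrist"; returns the picture (400x640x3 uint8, red, green, blue); there is no depth.
- cams.camera_info(name): a dict with "K" (3x3 intrinsics, pixels), "R" (3x3) and "t" (3): a world point X has camera coordinates R X + t. Camera axes: x right, y down, z forward; pixel columns grow to the right and rows downward; lengths in m; the calibration is good to about 2 mm. A picture is of the moment at which its call begins: read the wrist's pose just before it. camera_info takes no time and is no camera call; for the wrist camera it gives the pose at the moment of the call.
- robot.finish_job(): hands the job in; it is judged then, once.
Trained networks look in the newest picture that a camera, given by its name, has taken for a name from the list of things; names that differ only in an ending like _2 or _b are one class to them, and where a whole thing is asked for, a point or a joint stands for the part that bears it (a point fixed in the world has none). Each returns a list of dicts, best first, with "score" (0 to 1); they miss things now and then, are a little off and sometimes report something else, mostly with a low value. They report only what shows in the picture. A call takes as long as a camera call.
- regions_of(camera, label): "pixels" (400x640 bool, what is visible of it).
- spot_point(camera, label): "position" ([x, y, z] in m, in world coordinates, good to about 4 mm: a listed point, or the origin of a listed thing).
The state is a dict: "t": time; "q": joint angles; "joint_velocities": joint speeds; "effort": joint torques, N m; "tcp_pos": TCP position; "eef_rot": TCP orientation; "wrist_force": force on the tool from outside, world axes, zero at the start; "torque": the same for the moment, N m; "gripper_width": finger opening in m; "gripper_force": force on a finger pad.
Only numpy, scipy, OpenCV 4.12 (cv2) and the standard library are available. Lean on these libraries where they do the work, as an engineer would, in place of code of your own. Each camera call takes 0.05 s, during which the arm holds its last target. There are 200 camera calls.

TASK

The four knobs of the card press are loose: tighten them evenly, clockwise, in crisscross order (from each first knob go to the one diagonally opposite, then do the other two). In a first round turn every knob only to its yellow half-way mark; then in a second crisscross round turn every knob fully home, to the stop at its red mark. Leave everything else where it is, even the knife that lies on the press, and let go at the end.

Things in the scene. Friction and masses are not known exactly. Their poses are not given: they have to be found in the camera images.
- press: card press, fixed to the desk: base board 280 x 260 x 20 mm, stack of cards, plywood top board 260 (x) x 240 (y) mm, its upper face 85 mm above the desk. Origin at the centre of its underside, z up. Knob axes at (x, y) mm in this frame: a (+85, +75), b (+85, -75), c (-85, -75), d (-85, +75); a is diagonally opposite c, b opposite d. The knobs keep their height as they turn
- knob_a (a joint): turn of knob a in rad, clockwise seen from above: at 0 its pointer end points along the press's +x; 0.8 = pointer on the yellow tick (half-way) and 1.6 = on the red tick (hard stop) of the dark disc under it, 86 mm across and 2 mm thick. Stiff, about 0.12 N m; stays where it is left
- knob_a_top (a point): middle of the top of knob a's blue upright bar, on its turning axis, 131 mm above the desk; x along the bar to its pointer end (white stripe), z up; turns with it. Bar 70 mm long, 15 thick, 36 tall (95 to 131 mm above the desk), on a black hub 40 mm across (87 to 96 mm above the desk)
- knob_b (a joint): turn of knob b in rad, clockwise seen from above: at 0 its pointer end points along the press's +x; 0.8 = pointer on the yellow tick (half-way) and 1.6 = on the red tick (hard stop) of the dark disc under it, 86 mm across and 2 mm thick. Stiff, about 0.12 N m; stays where it is left
- knob_b_top (a point): middle of the top of knob b's blue upright bar, on its turning axis, 131 mm above the desk; x along the bar to its pointer end (white stripe), z up; turns with it. Bar 70 mm long, 15 thick, 36 tall (95 to 131 mm above the desk), on a black hub 40 mm across (87 to 96 mm above the desk)
- knob_c (a joint): turn of knob c in rad, clockwise seen from above: at 0 its pointer end points along the press's +x; 0.8 = pointer on the yellow tick (half-way) and 1.6 = on the red tick (hard stop) of the dark disc under it, 86 mm across and 2 mm thick. Stiff, about 0.12 N m; stays where it is left
- knob_c_top (a point): middle of the top of knob c's blue upright bar, on its turning axis, 131 mm above the desk; x along the bar to its pointer end (white stripe), z up; turns with it. Bar 70 mm long, 15 thick, 36 tall (95 to 131 mm above the desk), on a black hub 40 mm across (87 to 96 mm above the desk)
- knob_d (a joint): turn of knob d in rad, clockwise seen from above: at 0 its pointer end points along the press's +x; 0.8 = pointer on the yellow tick (half-way) and 1.6 = on the red tick (hard stop) of the dark disc under it, 86 mm across and 2 mm thick. Stiff, about 0.12 N m; stays where it is left
- knob_d_top (a point): middle of the top of knob d's blue upright bar, on its turning axis, 131 mm above the desk; x along the bar to its pointer end (white stripe), z up; turns with it. Bar 70 mm long, 15 thick, 36 tall (95 to 131 mm above the desk), on a black hub 40 mm across (87 to 96 mm above the desk)
- cutter: blue snap-off utility knife lying flat in the middle of the press's top board, roughly along its long side; 140 mm long, 21 wide, 14 high; origin under its middle, x along it. Bystander, loose
- brush_pot: cream pot 76 mm across and 110 high with brushes sticking up to 220 mm; origin at the centre of its underside. Bystander, loose
- glue_bottle: white upright glue bottle 56 mm across and 170 high with an orange cap; origin at the centre of its underside. Bystander, loose
- lamp_bulb: reflector lamp bulb standing on its 92 mm face, 94 high; origin at the centre of its underside. Bystander, loose
- vial_1: amber jar with crimson lid, 38 mm across, 75 high; origin at the centre of its underside. Bystander, loose
- vial_2: amber jar with purple lid, 38 mm across, 75 high; origin at the centre of its underside. Bystander, loose
- lighter: red pocket lighter lying flat, 80 x 25 x 13 mm; origin under its middle, x along it. Bystander, loose
- paintbrush: paintbrush lying flat, 170 mm long; x along it. Bystander, loose

How it is judged:
On the way, in this order (a step that is already met when the one before it is completed fails the run):
1. first round: one knob stands at its yellow mark, the other three are still loose (((value of joint knob_a between 0.55 and 1.1 rad and value of joint each of knob_b, knob_c, knob_d below 0.4 rad) or (value of joint each of knob_a, knob_c, knob_d below 0.4 rad and value of joint knob_b between 0.55 and 1.1 rad) or (value of joint each of knob_a, knob_b, knob_d below 0.4 rad and value of joint knob_c between 0.55 and 1.1 rad) or (value of joint each of knob_a, knob_b, knob_c below 0.4 rad and value of joint knob_d between 0.55 and 1.1 rad))), for 0.1 s.
2. first round: that knob's diagonal pair stands at the yellow marks, the other two are still loose (((value of joint knob_a between 0.55 and 1.1 rad and value of joint each of knob_b, knob_d below 0.4 rad and value of joint knob_c between 0.55 and 1.1 rad) or (value of joint each of knob_a, knob_c below 0.4 rad and value of joint knob_b between 0.55 and 1.1 rad and value of joint knob_d between 0.55 and 1.1 rad))), for 0.1 s.
3. first round complete: all four knobs stand at their yellow marks (value of joint knob_a between 0.55 and 1.1 rad and value of joint knob_b between 0.55 and 1.1 rad and value of joint knob_c between 0.55 and 1.1 rad and value of joint knob_d between 0.55 and 1.1 rad), for 0.1 s.
4. second round: one knob is fully home, the other three still at yellow (((value of joint knob_a above 1.45 rad and value of joint knob_b between 0.55 and 1.1 rad and value of joint knob_c between 0.55 and 1.1 rad and value of joint knob_d between 0.55 and 1.1 rad) or (value of joint knob_a between 0.55 and 1.1 rad and value of joint knob_b above 1.45 rad and value of joint knob_c between 0.55 and 1.1 rad and value of joint knob_d between 0.55 and 1.1 rad) or (value of joint knob_a between 0.55 and 1.1 rad and value of joint knob_b between 0.55 and 1.1 rad and value of joint knob_c above 1.45 rad and value of joint knob_d between 0.55 and 1.1 rad) or (value of joint knob_a between 0.55 and 1.1 rad and value of joint knob_b between 0.55 and 1.1 rad and value of joint knob_c between 0.55 and 1.1 rad and value of joint knob_d above 1.45 rad))), for 0.1 s.
5. second round: a diagonal pair is fully home, the other two still at yellow (((value of joint each of knob_a, knob_c above 1.45 rad and value of joint knob_b between 0.55 and 1.1 rad and value of joint knob_d between 0.55 and 1.1 rad) or (value of joint knob_a between 0.55 and 1.1 rad and value of joint each of knob_b, knob_d above 1.45 rad and value of joint knob_c between 0.55 and 1.1 rad))), for 0.1 s.
At the end, for the whole second after the job is handed in: All four knobs fully tight (1.45 rad or more; the stop is at 1.6) and at rest; every bystander within 30 mm of where it started, the upright ones still upright. At yellow means 0.55 to 1.1 rad, loose means under 0.4 rad (value of joint each of knob_a, knob_b, knob_c, knob_d above 1.45 rad and velocity of joint each of knob_a, knob_b, knob_c, knob_d below 0.05 rad/s and distance of each of cutter, brush_pot, glue_bottle, lamp_bulb, vial_1, vial_2, lighter, paintbrush from where it was at the start of the episode below 0.03 m and angle between each of brush_pot, glue_bottle, lamp_bulb, vial_1, vial_2's own z axis and vertical below 0.4 rad); the robot touches nothing.
It fails at once if a knob is turned well past its yellow mark while another has not reached its own ((value of joint knob_a above 1.15 rad and value of joint any of knob_b, knob_c, knob_d below 0.55 rad) or (value of joint knob_b above 1.15 rad and value of joint any of knob_a, knob_c, knob_d below 0.55 rad) or (value of joint knob_c above 1.15 rad and value of joint any of knob_a, knob_b, knob_d below 0.55 rad) or (value of joint knob_d above 1.15 rad and value of joint any of knob_a, knob_b, knob_c below 0.55 rad)).
It fails at once if a bystander is pushed more than 30 mm or knocked over (distance of any of cutter, brush_pot, glue_bottle, lamp_bulb, vial_1, vial_2, lighter, paintbrush from where it was at the start of the episode above 0.03 m or angle between any of brush_pot, glue_bottle, lamp_bulb, vial_1, vial_2's own z axis and vertical above 0.4 rad).
It also fails if it takes over 72 s, if anything falls off the work surface, if the arm or the gripper's body presses on something with over 40 N, if the wrist force passes 120 N, or if a joint passes its speed limit or range.

## Working session

There is one attempt and no reset: what is moved stays moved. The work goes in short steps, Python scripts to look and compute and a tool call to move; the robot and the scene stay as the last step left them, time stands still between calls to the robot, and variables do not carry over. Pictures are saved under pics/ and viewed, at most 10 in all, crops included, and the job is handed in when it is done.

Besides the shell and the picture viewer there is one more tool, called after "Request:" as a command line: name --argument value ..., lists and objects as JSON in quotes. play_rows: Moves the arm, as the interface text tells. Its arguments: {"type":"object","properties":{"rows":{"type":"array","items":{"type":"object","properties":{"tx":{"type":"number"},"ty":{"type":"number"},"tz":{"type":"number"},"yaw":{"type":"number"},"claw":{"type":"number"}}}}},"required":["rows"]}

```bash
mkdir -p pics
python3 - <<'E'
from cell import robot,cams,regions_of,spot_point
import cv2,numpy as np
o=robot.get_obs(); print(o['t'],o['tcp_pos'],o['eef_rot'],o['gripper_width'],robot.pinch_z)
for c in ['top','side']:
    im=cams.get_image(c); cv2.imwrite(f'pics/{c}0.png',im[:,:,::-1])
    for l in ['press','knob_a_top','cutter','brush_pot','glue_bottle','lamp_bulb','vial_1']:
        print(c,l,[(round(d['score'],2),np.round(d['position'],3).tolist()) for d in spot_point(c,l)])
E
```

```text
0.0 [0.21939695 0.61116703 0.16977306] [-3.13977060e+00 -3.23359125e-04  2.79675321e+00] 0.0943818673362695 0.0188
top press [(0.63, [0.556, -0.12, -0.0])]
top knob_a_top [(0.62, [0.659, -0.085, 0.128]), (0.47, [0.641, 0.13, 0.003])]
top cutter [(0.91, [0.543, -0.122, 0.086])]
top brush_pot [(0.89, [0.44, -0.359, -0.002])]
top glue_bottle [(0.63, [0.64, 0.13, -0.0]), (0.56, [0.724, -0.196, -0.004]), (0.42, [0.389, -0.239, -0.002])]
top lamp_bulb [(0.71, [0.729, -0.194, -0.005])]
top vial_1 [(0.68, [0.526, 0.078, 0.003]), (0.66, [0.388, -0.241, -0.0])]
side press [(0.82, [0.548, -0.12, 0.006])]
side knob_a_top [(0.91, [0.656, -0.084, 0.132]), (0.55, [0.662, 0.007, -0.001])]
side cutter [(0.57, [0.539, -0.123, 0.083])]
side brush_pot [(0.92, [0.439, -0.362, -0.003]), (0.7, [0.666, 0.005, 0.001])]
side glue_bottle [(0.78, [0.641, 0.129, 0.004])]
side lamp_bulb [(0.87, [0.728, -0.198, -0.003])]
side vial_1 [(0.74, [0.527, 0.079, -0.002]), (0.48, [0.389, -0.241, 0.004])]
```

View pics/top0.png

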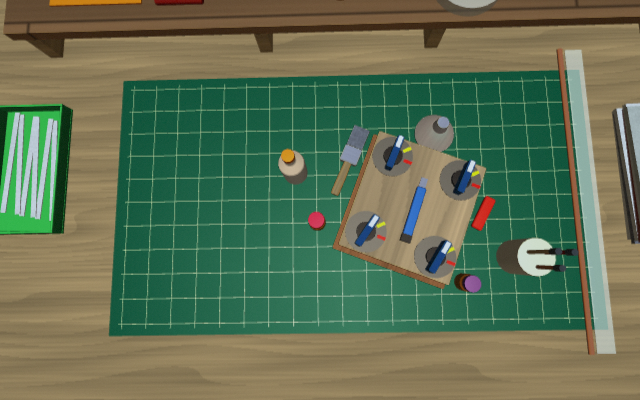

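View pics/side0.png

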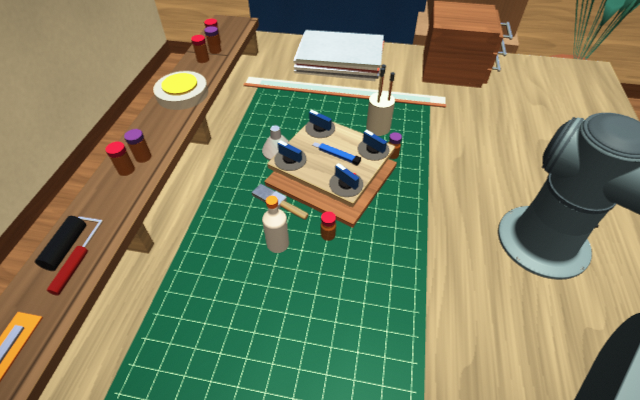

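The press sits with knobs a (395,154), b (462,178), c (438,257) and d (368,230) in the top view. The knife lies between them at (415,210). The pot is clear at (537,257), and the side view agrees. Next I triangulate the bars.

```bash
cat > h.py <<'E'
from cell import robot,cams,regions_of,spot_point
import cv2,numpy as np
def P(c):
    i=cams.camera_info(c); return i['K']@np.c_[i['R'],i['t']]
def at_z(p,uv,z):
    H=p[:,[0,1,3]].copy(); H[:,2]+=p[:,2]*z
    uv=np.atleast_2d(uv); w=np.linalg.solve(H,np.c_[uv,np.ones(len(uv))].T); return (w[:2]/w[2]).T
E
python3 - <<'E'
from h import *
D={}
for c in ['top','side']:
    cams.get_image(c)
    for l in 'abcd':
        r=[(round(d['score'],2),np.round(d['position'],3).tolist()) for d in spot_point(c,f'knob_{l}_top')]
        print(c,l,r)
im=cv2.imread('pics/top0.png')
p=P('top')
# rectified map at z=0.131: 2 px per mm, up=+x, right=-y
x0,y0,s=0.71,0.03,2000
M=np.array([[0,-1/s,x0],[-1/s,0,y0],[0,0,1]])
H=p[:,[0,1,3]].copy(); H[:,2]+=p[:,2]*0.131
W=cv2.warpPerspective(im,H@M,(600,600),flags=cv2.INTER_CUBIC|cv2.WARP_INVERSE_MAP)
cv2.imwrite('pics/rect.png',W)
E
```

```text
top a [(0.81, [0.662, -0.081, 0.129]), (0.65, [0.442, -0.164, 0.134]), (0.4, [0.387, -0.24, -0.002])]
top b [(0.91, [0.6, -0.221, 0.132]), (0.4, [0.658, -0.08, 0.131])]
top c [(0.79, [0.447, -0.164, 0.133]), (0.36, [0.556, -0.122, -0.001])]
top d [(0.74, [0.495, -0.03, 0.129])]
side a [(0.74, [0.441, -0.16, 0.127]), (0.69, [0.656, -0.083, 0.129])]
side b [(0.53, [0.606, -0.223, 0.129])]
side c [(0.72, [0.438, -0.16, 0.131])]
side d [(0.74, [0.642, 0.126, 0.001]), (0.7, [0.495, -0.023, 0.13]), (0.39, [0.387, -0.241, -0.001])]
```

View pics/rect.png

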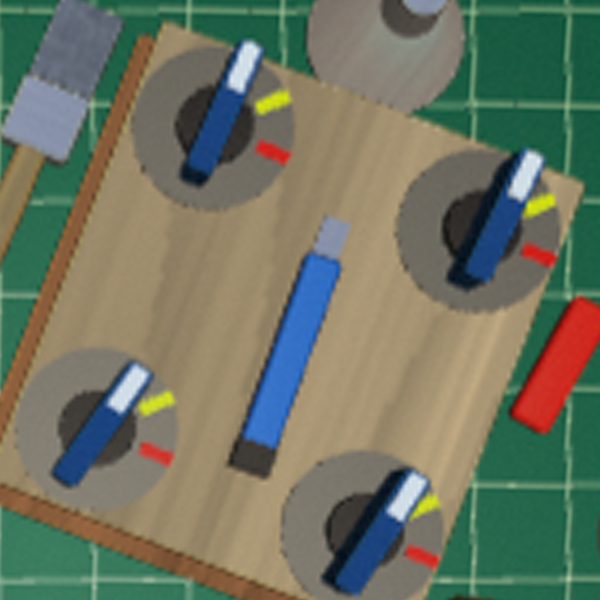

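The rectified picture shows all four bars, with the white pointer ends up and to the right. Bars a and b are close to the press x axis, and c and d are already about 10° clockwise. The knife lies midway at (290,345), clear of the knobs. Now I fit the bars exactly.

Run:
```python
from h import *
W=cv2.imread('pics/rect.png').astype(int); B,G,R=W[...,0],W[...,1],W[...,2]
top=((B>85)&(B>R+50)&(B-G>25))|((R>150)&(B>165)&(abs(R-B)<60))
q={'a':(230,110),'b':(505,215),'c':(383,530),'d':(103,425)}
T={}
for k,(u,v) in q.items():
    m=np.zeros(top.shape,np.uint8); cv2.circle(m,(u,v),85,1,-1); m=(m&top).astype(np.uint8)
    m=cv2.morphologyEx(m,cv2.MORPH_CLOSE,np.ones((9,9)))
    n,L,S,C=cv2.connectedComponentsWithStats(m); i=1+S[1:,4].argmax()
    (cu,cv_),(w,h),_=cv2.minAreaRect(cv2.findContours((L==i).astype(np.uint8),0,1)[0][0])
    ys,xs=np.where(L==i); e=np.linalg.svd(np.c_[xs-xs.mean(),ys-ys.mean()],full_matrices=False)[2][0]; e*=-np.sign(e[1])
    yaw=np.degrees(np.arctan2(-e[0],-e[1]))
    T[k]=[.71-cv_/2000,.03-cu/2000]; print(k,np.round(T[k],4),'mm',round(w/2),round(h/2),'yaw',round(yaw,1))
m=np.array([[85,75],[85,-75],[-85,-75],[-85,75]])/1000.
X=np.array([T[k] for k in 'abcd']); Xc=X-X.mean(0)
U,s,Vt=np.linalg.svd(Xc.T@m); Rm=U@Vt; print('press',X.mean(0),np.degrees(np.arctan2(Rm[1,0],Rm[0,0])),'scale',s.sum()/(m**2).sum()); print('res mm',np.round((Xc-m@Rm.T)*1e3,1).tolist())
print('fit',np.round(X.mean(0)+m@Rm.T,4).tolist())
# side check: project tops
side=cv2.imread('pics/side0.png'); ps=P('side')
for k,x in zip('abcd',X.mean(0)+m@Rm.T):
    h=ps@[*x,.131,1]; u=h[:2]/h[2]; cv2.circle(side,tuple(int(round(a)) for a in u),1,(0,0,255),-1)
cv2.imwrite('pics/sidechk.png',cv2.resize(side[100:210,250:410],None,fx=5,fy=5,interpolation=cv2.INTER_CUBIC))
```

```text
a [ 0.6567 -0.0826] mm 14 69 yaw -23.4
b [ 0.6024 -0.2226] mm 14 69 yaw -25.0
c [ 0.4437 -0.1612] mm 14 68 yaw -32.6
d [ 0.498  -0.0213] mm 14 68 yaw -35.3
press [ 0.55017766 -0.12191419] -21.162060174960708 scale 1.0005173123601165
res mm [[0.1, 0.1], [-0.0, -0.0], [-0.1, 0.0], [-0.0, -0.1]]
fit [[0.6565, -0.0827], [0.6024, -0.2225], [0.4438, -0.1612], [0.498, -0.0213]]
```

View pics/sidechk.png

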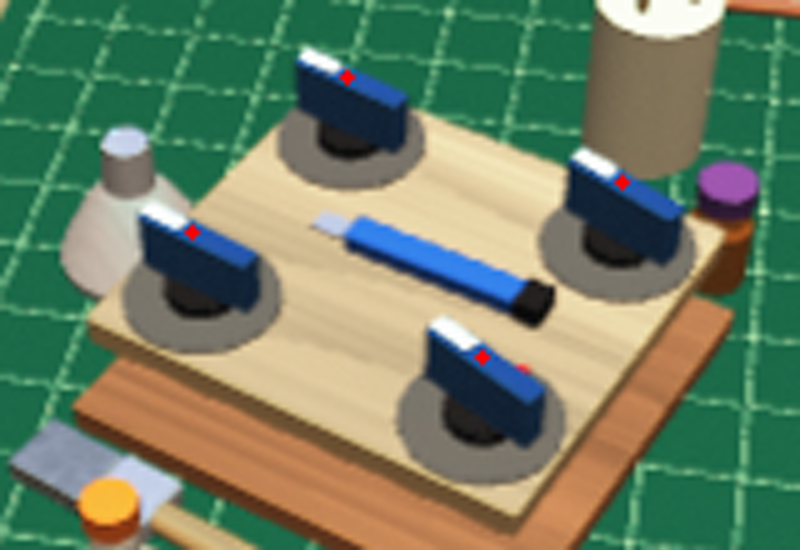

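The fit is consistent: scale is 1.0005, residuals are 0.1 mm, and the reprojection lands on the bar tops in the side view, so the 131 mm height holds. Press yaw is −21.2°. I move towards knob a.

Request:
play_rows --rows '[{"tx": 0.32,"ty": -0.508,"tz": 0.08,"yaw": 0,"claw": 0.5},{"tx": 0.32,"ty": -0.508,"tz": 0.08,"yaw": 0,"claw": 0.5},{"tx": 0.32,"ty": -0.508,"tz": 0.08,"yaw": 0,"claw": 0.5},{"tx": 0.32,"ty": -0.508,"tz": 0.08,"yaw": 0,"claw": 0.5},{"tx": 0.32,"ty": -0.508,"tz": 0.08,"yaw": 0,"claw": 0.5}]'

```text
t: 1.92
tcp_pos: [0.3807, 0.3559, 0.2115]
eef_rot: [3.141, 0.001, 2.796]
wrist_force: [1.0, 0.5, -0.5]
gripper_width: 0.0485
gripper_force: 0.0
```

Request:
play_rows --rows '[{"tx": 0.32,"ty": -0.508,"tz": 0,"yaw": 0,"claw": 0.5},{"tx": 0.32,"ty": -0.508,"tz": 0,"yaw": 0,"claw": 0.5},{"tx": 0.32,"ty": -0.508,"tz": 0,"yaw": 0,"claw": 0.5},{"tx": 0.32,"ty": -0.508,"tz": 0,"yaw": 0,"claw": 0.5},{"tx": 0.32,"ty": -0.508,"tz": 0,"yaw": 0,"claw": 0.5}]'

```text
t: 2.55
tcp_pos: [0.5407, 0.1015, 0.2111]
eef_rot: [3.141, 0.001, 2.795]
wrist_force: [0.3, -0.1, 0.3]
gripper_width: 0.0465
gripper_force: 0.0
```

Request:
play_rows --rows '[{"tx": 0.232,"ty": -0.368,"tz": 0,"yaw": -0.039,"claw": 0.45},{"tx": 0.232,"ty": -0.368,"tz": 0,"yaw": -0.039,"claw": 0.45},{"tx": 0.232,"ty": -0.368,"tz": 0,"yaw": -0.039,"claw": 0.45},{"tx": 0.232,"ty": -0.368,"tz": 0,"yaw": -0.039,"claw": 0.45},{"tx": 0.232,"ty": -0.368,"tz": -0.12,"yaw": -0.039,"claw": 0.45}]'

```text
t: 3.18
tcp_pos: [0.6607, -0.084, 0.156]
eef_rot: [3.14, 0.012, 2.733]
wrist_force: [0.6, -1.1, 0.3]
gripper_width: 0.0423
gripper_force: 0.0
```

Run:
```python
from h import *
o=robot.get_obs(); print(o['tcp_pos'],np.degrees(o['eef_rot'])); im=cams.get_image('wrist'); cv2.imwrite('pics/w1.png',im[:,:,::-1])
p=P('wrist')
for z in(.131,):
    h=p@[.6565,-.0827,z,1]; print(h[:2]/h[2])
```

```text
[ 0.66074873 -0.08398175  0.1559547 ] [179.92791961   0.71492475 156.56655793]
[318.03432429 229.53427922]
```

View pics/w1.png

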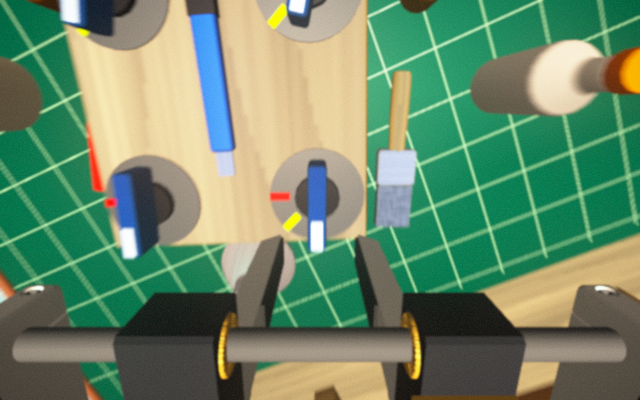

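The bar is vertical in the wrist view at column 317, rows 160 to 250, but the projection gave row 229. The arm was still settling, so I look again at rest.

Run:
```python
from h import *
o=robot.get_obs(); print(o['t'],o['tcp_pos'],np.degrees(o['eef_rot'])); p=P('wrist');im=cams.get_image('wrist'); 
for X in([.6565,-.0827,.131],[.6024,-.2225,.131],[.6565+.035*np.cos(.408),-.0827-.035*np.sin(.408),.131],list(o['tcp_pos'])):
    h=p@[*X,1]; print(h[:2]/h[2],h[2])
cc=cams.camera_info('wrist'); print(-cc['R'].T@cc['t'],cc['R'])
print([(d['score'],d['position']) for d in spot_point('wrist','knob_a_top')][:2])
m=(im[...,2].astype(int)>im[...,0]+40); m[:,:290]=0;m[:,340:]=0;m[:140]=0;m[260:]=0
ys,xs=np.where(m);print(xs.min(),xs.max(),ys.min(),ys.max(),im[140:260:6,317].tolist())
```

```text
3.225 [ 0.65253094 -0.08065677  0.14227293] [-179.94082324   -0.52908027  156.61692544]
[318.03432429 229.53427922] 0.23975075545182653
[116.44551729 236.82746403] 0.24127601629354095
[318.05043817 272.53844621] 0.24904385758630102
[318.41716177 229.08693795] 0.22769988586965084
[ 0.58036001 -0.04854086  0.35833306] [[ 3.95486260e-01  9.18471790e-01 -4.34909397e-04]
 [ 8.86520791e-01 -3.81604534e-01  2.61646455e-01]
 [ 2.40148925e-01 -1.03863134e-01 -9.65163687e-01]]
[(0.72, [0.6564, -0.0843, 0.129])]
290 339 140 259 [[228, 198, 149], [226, 200, 149], [225, 196, 147], [224, 198, 149], [188, 173, 153], [189, 174, 154], [68, 72, 78], [60, 78, 121], [55, 100, 191], [60, 105, 196], [56, 103, 192], [56, 104, 196], [55, 100, 195], [55, 101, 192], [56, 106, 196], [55, 103, 193], [51, 105, 199], [251, 254, 254], [252, 254, 254], [252, 254, 254]]
```

At rest, the projection (318,229) matches the bar's top centre. I descend and grip.

Request:
play_rows --rows '[{"tx": 0,"ty": 0,"tz": 0,"yaw": 0,"claw": 0.45},{"tx": 0,"ty": 0,"tz": -0.06,"yaw": 0,"claw": 0.45},{"tx": 0,"ty": 0,"tz": -0.09,"yaw": 0,"claw": 0.45},{"tx": 0,"ty": 0,"tz": -0.09,"yaw": 0,"claw": 0.45}]'

```text
t: 3.82
tcp_pos: [0.6555, -0.0799, 0.106]
eef_rot: [-3.142, -0.001, 2.736]
wrist_force: [-0.1, 0.1, -0.1]
gripper_width: 0.0424
gripper_force: 0.0
```

Request:
play_rows --rows '[{"tx": 0.002,"ty": -0.005,"tz": -0.008,"yaw": 0,"claw": 0.45},{"tx": 0.002,"ty": -0.005,"tz": -0.008,"yaw": 0,"claw": 0.0},{"tx": 0.002,"ty": -0.005,"tz": -0.008,"yaw": 0,"claw": 0.0},{"tx": 0.002,"ty": -0.005,"tz": -0.008,"yaw": 0,"claw": 0.0}]'

```text
t: 4.32
tcp_pos: [0.6569, -0.0828, 0.1022]
eef_rot: [3.142, 0.0, 2.736]
wrist_force: [0.4, -0.0, 0.1]
gripper_width: 0.0157
gripper_force: 0.0
```

Request:
play_rows --rows '[{"tx": 0,"ty": 0,"tz": 0,"yaw": 0,"claw": 0},{"tx": 0,"ty": 0,"tz": 0,"yaw": -0.12,"claw": 0},{"tx": 0,"ty": 0,"tz": 0,"yaw": -0.24,"claw": 0},{"tx": 0,"ty": 0,"tz": 0,"yaw": -0.36,"claw": 0},{"tx": 0,"ty": 0,"tz": 0,"yaw": -0.48,"claw": 0}]'

```text
t: 4.95
tcp_pos: [0.6567, -0.0827, 0.1019]
eef_rot: [-3.142, 0.0, 1.979]
wrist_force: [0.5, -0.0, 0.8]
gripper_width: 0.0003
gripper_force: 0.0
```

Request:
play_rows --rows '[{"tx": 0,"ty": 0,"tz": 0,"yaw": 0,"claw": 0},{"tx": 0,"ty": 0,"tz": 0,"yaw": 0,"claw": 0},{"tx": 0,"ty": 0,"tz": 0,"yaw": 0,"claw": 0.45},{"tx": 0,"ty": 0,"tz": 0,"yaw": 0,"claw": 0.45},{"tx": 0,"ty": 0,"tz": 0.02,"yaw": 0,"claw": 0.45}]'

```text
t: 5.58
tcp_pos: [0.656, -0.0825, 0.1112]
eef_rot: [-3.14, -0.001, 1.986]
wrist_force: [0.6, -0.3, 0.1]
gripper_width: 0.0269
gripper_force: 0.0
```

The gripper closed to zero, so it did not hold the bar. I look before doing anything else.

Run:
```python
from h import *
o=robot.get_obs(); print(o['t'],o['tcp_pos'],o['gripper_width'],np.degrees(o['eef_rot']))
a=cams.get_image('wrist');b=cams.get_image('side'); t=cams.get_image('top')
b=cv2.resize(b[60:210,230:430],(640,480),interpolation=cv2.INTER_CUBIC);a=cv2.resize(a[120:],None,fx=.6,fy=.6)
t=cv2.resize(t[100:300,300:520],(416,378)); 
c=np.zeros((580,800,3),np.uint8); c[:360,:480]=cv2.resize(b,(480,360)); c[:a.shape[0],480:]=0;c[360:360+168,:384]=a; c[:291,480:800]=cv2.resize(t,(320,291)); cv2.imwrite('pics/c2.png',c[:,:,::-1])
```

```text
5.575 [ 0.65597281 -0.08254893  0.11121619] 0.02690030970350674 [-1.79909971e+02 -7.58208007e-02  1.13782426e+02]
```

View pics/c2.png

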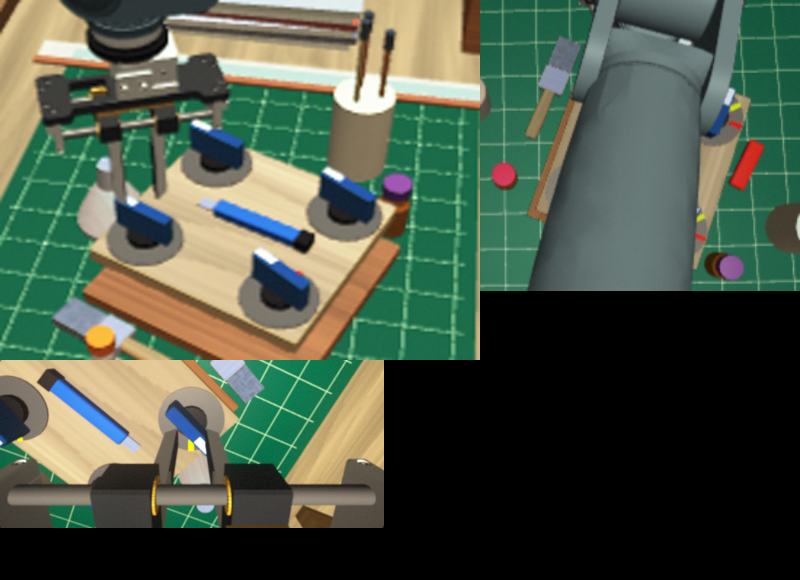

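The fingers stand beyond the pointer end of knob a, and the knob has not turned. In the wrist crop the tips are near the white stripe, and in the side crop the left finger is behind the bar. Something is offset, so I compare the projected TCP with the seen fingertips.

Run:
```python
from h import *
o=robot.get_obs();T=o['tcp_pos'];print(o['t'],T,o['q'],o['gripper_width'])
i=cams.camera_info('wrist'); print('cam',-i['R'].T@i['t'])
S=cams.get_image('side');W=cams.get_image('wrist')
def crop(im,p,x0,y0,w,h,f):
    c=cv2.resize(im[y0:y0+h,x0:x0+w],None,fx=f,fy=f,interpolation=cv2.INTER_CUBIC)[:,:,::-1].copy()
    for X,col in((T,(0,255,255)),(T+[0,0,.08],(0,255,0)),([.6565,-.0827,.131],(0,0,255))):
        h_=p@[*X,1];u=h_[:2]/h_[2];print(u.round(1));cv2.circle(c,(int((u[0]-x0)*f),int((u[1]-y0)*f)),4,col,-1)
    return c
a=crop(S,P('side'),230,60,130,120,4);b=crop(W,P('wrist'),220,120,200,200,1.4)
c=np.zeros((480,800,3),np.uint8);c[:,:520]=a;c[:280,520:]=b;cv2.imwrite('pics/c3.png',c)
```

```text
5.725 [ 0.65749189 -0.08296282  0.11318913] [-2.96254500e-01  3.25091629e-01  1.56902701e+00 -1.83086209e-06
  1.24527301e+00 -7.11220409e-01] 0.038873922074081496
cam [ 0.62475056 -0.00944357  0.32698056]
[288.2 151.2]
[286.3 127.2]
[288.2 146.2]
[319.4 230.5]
[319.8 292.1]
[318.2 239.4]
```

View pics/c3.png

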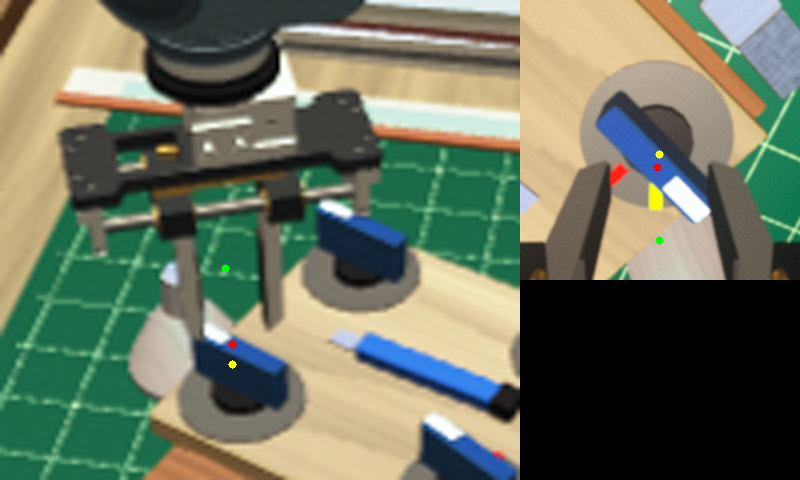

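The side view puts the real fingertips at about (288.7,143) px, against the projected TCP at (288,151). The wrist view agrees. So the fingers end about 27 mm above the reported TCP, they closed just over the bar top, and nothing was touched. I take TCP z ≈ 0.079 for gripping. I turn back first, then descend while watching the force.

Request:
play_rows --rows '[{"tx": 0,"ty": 0,"tz": 0.02,"yaw": 0.12,"claw": 0.45},{"tx": 0,"ty": 0,"tz": 0.02,"yaw": 0.24,"claw": 0.45},{"tx": 0,"ty": 0,"tz": 0.02,"yaw": 0.36,"claw": 0.45},{"tx": 0,"ty": 0,"tz": 0.02,"yaw": 0.476,"claw": 0.45},{"tx": 0,"ty": 0,"tz": 0.0,"yaw": 0.476,"claw": 0.45}]'

```text
t: 6.45
tcp_pos: [0.6573, -0.0829, 0.1123]
eef_rot: [3.141, 0.002, 2.731]
wrist_force: [0.3, 0.8, 0.3]
gripper_width: 0.0421
gripper_force: 0.0
```

Request:
play_rows --rows '[{"tx": 0,"ty": 0,"tz": -0.02,"yaw": 0,"claw": 0.45},{"tx": 0,"ty": 0,"tz": -0.04,"yaw": 0,"claw": 0.45},{"tx": 0,"ty": 0,"tz": -0.05,"yaw": 0,"claw": 0.45},{"tx": 0,"ty": 0,"tz": -0.05,"yaw": 0,"claw": 0.45}]'

```text
t: 6.95
tcp_pos: [0.6563, -0.0827, 0.0862]
eef_rot: [-3.141, -0.001, 2.733]
wrist_force: [-0.5, -0.7, -0.2]
gripper_width: 0.0422
gripper_force: 0.0
```

No contact so far. Next, 7 mm lower and close.

Request:
play_rows --rows '[{"tx": 0,"ty": 0,"tz": -0.014,"yaw": 0,"claw": 0.45},{"tx": 0,"ty": 0,"tz": -0.014,"yaw": 0,"claw": 0},{"tx": 0,"ty": 0,"tz": -0.014,"yaw": 0,"claw": 0},{"tx": 0,"ty": 0,"tz": -0.014,"yaw": 0,"claw": 0},{"tx": 0,"ty": 0,"tz": -0.014,"yaw": 0,"claw": 0}]'

```text
t: 7.58
tcp_pos: [0.6564, -0.084, 0.0801]
eef_rot: [-3.139, 0.0, 2.733]
wrist_force: [-2.1, -4.7, 1.2]
gripper_width: 0.0145
gripper_force: 30.0
```

Gripped at 14.5 mm with 30 N. I turn knob a to its half-way mark.

Request:
play_rows --rows '[{"tx": 0,"ty": 0,"tz": 0,"yaw": -0.1,"claw": 0},{"tx": 0,"ty": 0,"tz": 0,"yaw": -0.2,"claw": 0},{"tx": 0,"ty": 0,"tz": 0,"yaw": -0.3,"claw": 0},{"tx": 0,"ty": 0,"tz": 0,"yaw": -0.4,"claw": 0},{"tx": 0,"ty": 0,"tz": 0,"yaw": -0.48,"claw": 0}]'

```text
t: 8.2
tcp_pos: [0.6563, -0.0841, 0.0801]
eef_rot: [-3.14, 0.002, 1.975]
wrist_force: [-2.0, -5.7, 1.7]
gripper_width: 0.0149
gripper_force: 30.0
```

Request:
play_rows --rows '[{"tx": 0,"ty": 0,"tz": 0,"yaw": 0,"claw": 0},{"tx": 0,"ty": 0,"tz": 0,"yaw": 0,"claw": 0}]'

```text
t: 8.45
tcp_pos: [0.6563, -0.0841, 0.0801]
eef_rot: [-3.14, 0.001, 1.979]
wrist_force: [-3.0, -5.0, 1.2]
gripper_width: 0.0147
gripper_force: 30.0
```

Knob a now stands at 45°, about 0.79 rad. I release, lift, and go to c.

Request:
play_rows --rows '[{"tx": 0,"ty": 0,"tz": 0,"yaw": 0,"claw": 0.45},{"tx": 0,"ty": 0,"tz": 0,"yaw": 0,"claw": 0.45},{"tx": 0,"ty": 0,"tz": 0.05,"yaw": 0,"claw": 0.45},{"tx": 0,"ty": 0,"tz": 0.1,"yaw": 0,"claw": 0.45}]'

```text
t: 8.95
tcp_pos: [0.6566, -0.0822, 0.13]
eef_rot: [-3.141, -0.001, 1.979]
wrist_force: [0.9, 0.8, -0.2]
gripper_width: 0.0423
gripper_force: 0.0
```

Request:
play_rows --rows '[{"tx": -0.106,"ty": -0.039,"tz": 0.01,"yaw": 0.095,"claw": 0.45},{"tx": -0.212,"ty": -0.078,"tz": 0.01,"yaw": 0.19,"claw": 0.45},{"tx": -0.318,"ty": -0.117,"tz": 0.01,"yaw": 0.285,"claw": 0.45},{"tx": -0.426,"ty": -0.157,"tz": 0.0,"yaw": 0.378,"claw": 0.45},{"tx": -0.426,"ty": -0.157,"tz": 0,"yaw": 0.378,"claw": 0.45}]'

```text
t: 9.57
tcp_pos: [0.4409, -0.1611, 0.1288]
eef_rot: [3.141, -0.002, 2.57]
wrist_force: [0.5, -0.1, -0.2]
gripper_width: 0.0422
gripper_force: 0.0
```

Request:
play_rows --rows '[{"tx": 0,"ty": 0,"tz": 0,"yaw": 0,"claw": 0.45}]'

```text
t: 9.7
tcp_pos: [0.4445, -0.1614, 0.1305]
eef_rot: [3.141, 0.002, 2.572]
wrist_force: [0.8, 0.1, 0.1]
gripper_width: 0.0421
gripper_force: 0.0
```

Request:
play_rows --rows '[{"tx": -0.001,"ty": 0,"tz": -0.05,"yaw": 0,"claw": 0.45},{"tx": -0.001,"ty": 0,"tz": -0.1,"yaw": 0,"claw": 0.45},{"tx": -0.001,"ty": 0,"tz": -0.1,"yaw": 0,"claw": 0.45},{"tx": -0.001,"ty": 0,"tz": -0.1,"yaw": 0,"claw": 0},{"tx": -0.001,"ty": 0,"tz": -0.1,"yaw": 0,"claw": 0}]'

```text
t: 10.32
tcp_pos: [0.4444, -0.1617, 0.0812]
eef_rot: [3.142, 0.002, 2.573]
wrist_force: [0.2, -0.2, -0.4]
gripper_width: 0.0255
gripper_force: 0.0
```

Request:
play_rows --rows '[{"tx": 0,"ty": 0,"tz": 0,"yaw": 0,"claw": 0},{"tx": 0,"ty": 0,"tz": 0,"yaw": 0,"claw": 0},{"tx": 0,"ty": 0,"tz": 0,"yaw": 0,"claw": 0}]'

```text
t: 10.7
tcp_pos: [0.4435, -0.1623, 0.0808]
eef_rot: [-3.14, 0.002, 2.573]
wrist_force: [-3.0, -3.6, 4.9]
gripper_width: 0.0146
gripper_force: 30.0
```

Run:
```python
from h import *
W=cams.get_image('side'); cv2.imwrite('pics/s4.png',cv2.resize(W[80:210,230:430],None,fx=3,fy=3,interpolation=cv2.INTER_CUBIC)[:,:,::-1])
```

```text
(no output)
```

View pics/s4.png

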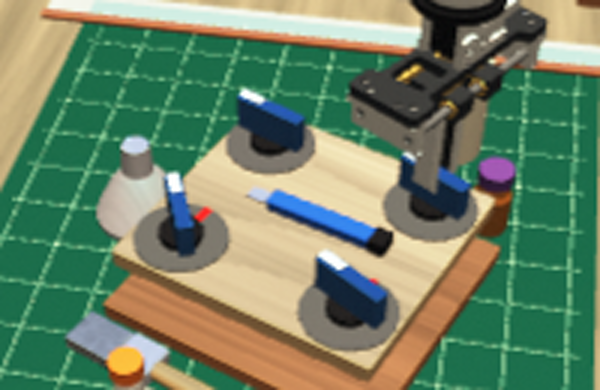

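Knob a at (180,210) now points over its yellow tick. Knob c at (435,190) is gripped, b and d are untouched, and the knife is in place. I turn c by −34°.

Request:
play_rows --rows '[{"tx": 0,"ty": 0,"tz": 0,"yaw": -0.1,"claw": 0},{"tx": 0,"ty": 0,"tz": 0,"yaw": -0.2,"claw": 0},{"tx": 0,"ty": 0,"tz": 0,"yaw": -0.3,"claw": 0},{"tx": 0,"ty": 0,"tz": 0,"yaw": -0.378,"claw": 0},{"tx": 0,"ty": 0,"tz": 0,"yaw": -0.378,"claw": 0}]'

```text
t: 11.38
tcp_pos: [0.4435, -0.1622, 0.0808]
eef_rot: [-3.141, 0.002, 1.979]
wrist_force: [-3.6, -4.6, 5.9]
gripper_width: 0.0146
gripper_force: 30.0
```

Request:
play_rows --rows '[{"tx": 0,"ty": 0,"tz": 0,"yaw": 0,"claw": 0},{"tx": 0,"ty": 0,"tz": 0,"yaw": 0,"claw": 0.45},{"tx": 0,"ty": 0,"tz": 0,"yaw": 0,"claw": 0.45},{"tx": 0,"ty": 0,"tz": 0.05,"yaw": 0,"claw": 0.45},{"tx": 0,"ty": 0,"tz": 0.1,"yaw": 0,"claw": 0.45}]'

```text
t: 12.0
tcp_pos: [0.4428, -0.1604, 0.1296]
eef_rot: [-3.141, -0.002, 1.979]
wrist_force: [-0.8, -0.5, -0.1]
gripper_width: 0.0421
gripper_force: 0.0
```

Request:
play_rows --rows '[{"tx": 0,"ty": 0,"tz": 0,"yaw": 0,"claw": 0.45}]'

```text
t: 12.12
tcp_pos: [0.4444, -0.1616, 0.1313]
eef_rot: [3.139, 0.003, 1.979]
wrist_force: [0.8, 0.4, -0.3]
gripper_width: 0.0423
gripper_force: 0.0
```

Request:
play_rows --rows '[{"tx": 0.08,"ty": -0.03,"tz": 0,"yaw": 0.1,"claw": 0.45},{"tx": 0.16,"ty": -0.061,"tz": 0,"yaw": 0.2,"claw": 0.45},{"tx": 0.24,"ty": -0.092,"tz": 0,"yaw": 0.3,"claw": 0.45},{"tx": 0.317,"ty": -0.122,"tz": 0,"yaw": 0.4,"claw": 0.45},{"tx": 0.317,"ty": -0.122,"tz": 0,"yaw": 0.462,"claw": 0.45}]'

```text
t: 12.75
tcp_pos: [0.6026, -0.2223, 0.1269]
eef_rot: [3.141, -0.003, 2.709]
wrist_force: [0.0, -0.1, 0.0]
gripper_width: 0.0421
gripper_force: 0.0
```

Request:
play_rows --rows '[{"tx": 0,"ty": 0,"tz": 0,"yaw": 0,"claw": 0.45},{"tx": 0,"ty": 0,"tz": 0,"yaw": 0,"claw": 0.45}]'

```text
t: 13.0
tcp_pos: [0.601, -0.2217, 0.1288]
eef_rot: [3.141, -0.002, 2.704]
wrist_force: [0.3, 0.5, -1.1]
gripper_width: 0.0422
gripper_force: 0.0
```

Request:
play_rows --rows '[{"tx": 0.002,"ty": -0.001,"tz": -0.05,"yaw": 0,"claw": 0.45},{"tx": 0.002,"ty": -0.001,"tz": -0.098,"yaw": 0,"claw": 0.45},{"tx": 0.002,"ty": -0.001,"tz": -0.098,"yaw": 0,"claw": 0.45},{"tx": 0.002,"ty": -0.001,"tz": -0.098,"yaw": 0,"claw": 0},{"tx": 0.002,"ty": -0.001,"tz": -0.098,"yaw": 0,"claw": 0}]'

```text
t: 13.62
tcp_pos: [0.6035, -0.2232, 0.0824]
eef_rot: [-3.141, 0.003, 2.705]
wrist_force: [1.0, 0.2, 0.4]
gripper_width: 0.0253
gripper_force: 0.0
```

Request:
play_rows --rows '[{"tx": 0,"ty": 0,"tz": 0,"yaw": 0,"claw": 0},{"tx": 0,"ty": 0,"tz": 0,"yaw": 0,"claw": 0},{"tx": 0,"ty": 0,"tz": 0,"yaw": 0,"claw": 0}]'

```text
t: 14.0
tcp_pos: [0.6028, -0.2242, 0.082]
eef_rot: [-3.139, 0.001, 2.705]
wrist_force: [-3.8, -5.3, 3.4]
gripper_width: 0.0147
gripper_force: 30.0
```

Knob b is gripped. I turn it 155° → 113.4°, a fraction of −0.462, and then go on to d.

Request:
play_rows --rows '[{"tx": 0,"ty": 0,"tz": 0,"yaw": -0.1,"claw": 0},{"tx": 0,"ty": 0,"tz": 0,"yaw": -0.2,"claw": 0},{"tx": 0,"ty": 0,"tz": 0,"yaw": -0.3,"claw": 0},{"tx": 0,"ty": 0,"tz": 0,"yaw": -0.4,"claw": 0},{"tx": 0,"ty": 0,"tz": 0,"yaw": -0.462,"claw": 0}]'

```text
t: 14.62
tcp_pos: [0.6024, -0.2246, 0.082]
eef_rot: [-3.14, 0.003, 1.976]
wrist_force: [-5.1, -5.4, 4.3]
gripper_width: 0.0145
gripper_force: 30.0
```

Request:
play_rows --rows '[{"tx": 0,"ty": 0,"tz": 0,"yaw": 0,"claw": 0},{"tx": 0,"ty": 0,"tz": 0,"yaw": 0,"claw": 0.45},{"tx": 0,"ty": 0,"tz": 0,"yaw": 0,"claw": 0.45},{"tx": 0,"ty": 0,"tz": 0.05,"yaw": 0,"claw": 0.45},{"tx": 0,"ty": 0,"tz": 0.1,"yaw": 0,"claw": 0.45}]'

```text
t: 15.25
tcp_pos: [0.6025, -0.2219, 0.1307]
eef_rot: [-3.141, -0.002, 1.98]
wrist_force: [0.6, 0.1, 0.6]
gripper_width: 0.042
gripper_force: 0.0
```

Request:
play_rows --rows '[{"tx": 0,"ty": 0,"tz": 0,"yaw": 0,"claw": 0.45}]'

```text
t: 15.38
tcp_pos: [0.6043, -0.223, 0.133]
eef_rot: [3.139, 0.003, 1.98]
wrist_force: [0.9, 0.2, -0.3]
gripper_width: 0.042
gripper_force: 0.0
```

Request:
play_rows --rows '[{"tx": -0.052,"ty": 0.1,"tz": 0,"yaw": 0.09,"claw": 0.45},{"tx": -0.105,"ty": 0.2,"tz": 0,"yaw": 0.18,"claw": 0.45},{"tx": -0.158,"ty": 0.301,"tz": 0,"yaw": 0.27,"claw": 0.45},{"tx": -0.21,"ty": 0.402,"tz": 0,"yaw": 0.348,"claw": 0.45},{"tx": -0.21,"ty": 0.402,"tz": 0,"yaw": 0.348,"claw": 0.45}]'

```text
t: 16.0
tcp_pos: [0.4952, -0.0186, 0.129]
eef_rot: [-3.141, -0.003, 2.53]
wrist_force: [-0.1, 0.3, -0.1]
gripper_width: 0.0423
gripper_force: 0.0
```

Request:
play_rows --rows '[{"tx": 0,"ty": 0,"tz": 0,"yaw": 0,"claw": 0.45},{"tx": 0,"ty": 0,"tz": 0,"yaw": 0,"claw": 0.45}]'

```text
t: 16.25
tcp_pos: [0.4981, -0.0226, 0.1306]
eef_rot: [-3.141, -0.0, 2.524]
wrist_force: [0.2, 0.7, -0.5]
gripper_width: 0.0422
gripper_force: 0.0
```

Request:
play_rows --rows '[{"tx": 0,"ty": 0.001,"tz": -0.05,"yaw": 0,"claw": 0.45},{"tx": 0,"ty": 0.001,"tz": -0.102,"yaw": 0,"claw": 0.45},{"tx": 0,"ty": 0.001,"tz": -0.102,"yaw": 0,"claw": 0.45},{"tx": 0,"ty": 0.001,"tz": -0.102,"yaw": 0,"claw": 0},{"tx": 0,"ty": 0.001,"tz": -0.102,"yaw": 0,"claw": 0}]'

```text
t: 16.88
tcp_pos: [0.4988, -0.0217, 0.0812]
eef_rot: [3.141, 0.002, 2.525]
wrist_force: [0.4, -1.3, 0.4]
gripper_width: 0.0255
gripper_force: 0.0
```

Request:
play_rows --rows '[{"tx": 0,"ty": 0,"tz": 0,"yaw": 0,"claw": 0},{"tx": 0,"ty": 0,"tz": 0,"yaw": 0,"claw": 0},{"tx": 0,"ty": 0,"tz": 0,"yaw": 0,"claw": 0}]'

```text
t: 17.25
tcp_pos: [0.4978, -0.0225, 0.0808]
eef_rot: [-3.139, 0.001, 2.526]
wrist_force: [-3.2, -3.7, 4.1]
gripper_width: 0.0148
gripper_force: 30.0
```

Request:
play_rows --rows '[{"tx": 0,"ty": 0,"tz": 0,"yaw": -0.1,"claw": 0},{"tx": 0,"ty": 0,"tz": 0,"yaw": -0.2,"claw": 0},{"tx": 0,"ty": 0,"tz": 0,"yaw": -0.3,"claw": 0},{"tx": 0,"ty": 0,"tz": 0,"yaw": -0.348,"claw": 0},{"tx": 0,"ty": 0,"tz": 0,"yaw": -0.348,"claw": 0}]'

```text
t: 17.88
tcp_pos: [0.4978, -0.0224, 0.0808]
eef_rot: [-3.14, 0.002, 1.98]
wrist_force: [-3.1, -4.5, 4.0]
gripper_width: 0.0146
gripper_force: 30.0
```

Request:
play_rows --rows '[{"tx": 0,"ty": 0,"tz": 0,"yaw": 0,"claw": 0},{"tx": 0,"ty": 0,"tz": 0,"yaw": 0,"claw": 0.45},{"tx": 0,"ty": 0,"tz": 0,"yaw": 0,"claw": 0.45},{"tx": 0,"ty": 0,"tz": 0.05,"yaw": 0,"claw": 0.45},{"tx": 0,"ty": 0,"tz": 0.1,"yaw": 0,"claw": 0.45}]'

```text
t: 18.5
tcp_pos: [0.4974, -0.0208, 0.1301]
eef_rot: [-3.141, -0.001, 1.979]
wrist_force: [0.4, 0.1, 0.1]
gripper_width: 0.042
gripper_force: 0.0
```

Request:
play_rows --rows '[{"tx": 0,"ty": 0,"tz": 0,"yaw": 0,"claw": 0.45}]'

```text
t: 18.62
tcp_pos: [0.4993, -0.0214, 0.1317]
eef_rot: [3.138, 0.003, 1.98]
wrist_force: [0.3, -0.3, -0.6]
gripper_width: 0.0422
gripper_force: 0.0
```

Run:
```python
from h import *
W=cams.get_image('side'); cv2.imwrite('pics/s5.png',cv2.resize(W[80:210,230:430],None,fx=3,fy=3,interpolation=cv2.INTER_CUBIC)[:,:,::-1])
```

```text
(no output)
```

View pics/s5.png

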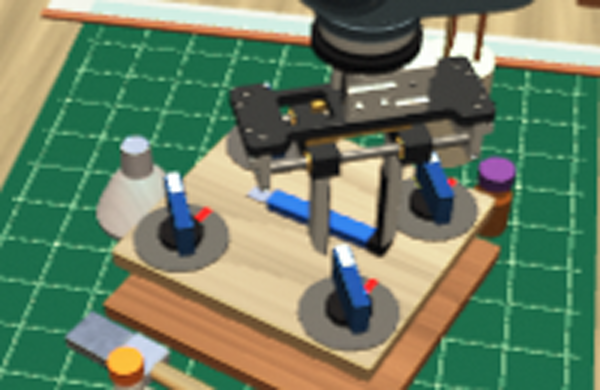

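All visible knobs point over their yellow marks, with red ticks just ahead at (205,213), (370,285) and (452,183), and the knife is in place. The second round starts with d, where the arm is.

Request:
play_rows --rows '[{"tx": -0.001,"ty": 0,"tz": -0.05,"yaw": 0,"claw": 0.45},{"tx": -0.001,"ty": 0,"tz": -0.102,"yaw": 0,"claw": 0.45},{"tx": -0.001,"ty": 0,"tz": -0.102,"yaw": 0,"claw": 0.45},{"tx": -0.001,"ty": 0,"tz": -0.102,"yaw": 0,"claw": 0},{"tx": -0.001,"ty": 0,"tz": -0.102,"yaw": 0,"claw": 0}]'

```text
t: 19.3
tcp_pos: [0.498, -0.0214, 0.0799]
eef_rot: [3.14, 0.001, 1.979]
wrist_force: [0.0, -1.2, 0.1]
gripper_width: 0.0258
gripper_force: 0.0
```

Request:
play_rows --rows '[{"tx": 0,"ty": 0,"tz": 0,"yaw": 0,"claw": 0},{"tx": 0,"ty": 0,"tz": 0,"yaw": 0,"claw": 0},{"tx": 0,"ty": 0,"tz": 0,"yaw": 0,"claw": 0}]'

```text
t: 19.68
tcp_pos: [0.4974, -0.0215, 0.0797]
eef_rot: [3.142, 0.001, 1.979]
wrist_force: [-2.4, -0.7, 5.7]
gripper_width: 0.0142
gripper_force: 30.0
```

Request:
play_rows --rows '[{"tx": 0,"ty": 0,"tz": 0,"yaw": -0.11,"claw": 0},{"tx": 0,"ty": 0,"tz": 0,"yaw": -0.22,"claw": 0},{"tx": 0,"ty": 0,"tz": 0,"yaw": -0.33,"claw": 0},{"tx": 0,"ty": 0,"tz": 0,"yaw": -0.43,"claw": 0},{"tx": 0,"ty": 0,"tz": 0,"yaw": -0.51,"claw": 0}]'

```text
t: 20.3
tcp_pos: [0.4983, -0.0216, 0.0797]
eef_rot: [3.139, -0.0, 1.174]
wrist_force: [0.1, -1.1, 2.8]
gripper_width: 0.0148
gripper_force: 30.0
```

Request:
play_rows --rows '[{"tx": 0,"ty": 0,"tz": 0,"yaw": 0,"claw": 0},{"tx": 0,"ty": 0,"tz": 0,"yaw": 0,"claw": 0}]'

```text
t: 20.55
tcp_pos: [0.4982, -0.0216, 0.0797]
eef_rot: [3.139, -0.0, 1.18]
wrist_force: [1.2, -1.1, 5.6]
gripper_width: 0.0148
gripper_force: 30.0
```

d is home at about 1.59 rad. Next is its diagonal, b.

Request:
play_rows --rows '[{"tx": 0,"ty": 0,"tz": 0,"yaw": 0,"claw": 0.45},{"tx": 0,"ty": 0,"tz": 0,"yaw": 0,"claw": 0.45},{"tx": 0,"ty": 0,"tz": 0.05,"yaw": 0,"claw": 0.45},{"tx": 0,"ty": 0,"tz": 0.102,"yaw": 0,"claw": 0.45},{"tx": 0,"ty": 0,"tz": 0.102,"yaw": 0,"claw": 0.45}]'

```text
t: 21.18
tcp_pos: [0.4983, -0.0214, 0.1312]
eef_rot: [3.138, -0.001, 1.179]
wrist_force: [-0.4, 0.7, -0.6]
gripper_width: 0.0421
gripper_force: 0.0
```

Request:
play_rows --rows '[{"tx": 0.042,"ty": -0.08,"tz": 0,"yaw": 0.102,"claw": 0.45},{"tx": 0.084,"ty": -0.16,"tz": 0,"yaw": 0.204,"claw": 0.45},{"tx": 0.126,"ty": -0.241,"tz": 0,"yaw": 0.306,"claw": 0.45},{"tx": 0.168,"ty": -0.322,"tz": 0,"yaw": 0.408,"claw": 0.45},{"tx": 0.209,"ty": -0.402,"tz": 0,"yaw": 0.51,"claw": 0.45}]'

```text
t: 21.8
tcp_pos: [0.6012, -0.223, 0.1274]
eef_rot: [-3.14, -0.003, 1.985]
wrist_force: [1.2, -0.4, 0.9]
gripper_width: 0.0423
gripper_force: 0.0
```

Request:
play_rows --rows '[{"tx": 0,"ty": 0,"tz": 0,"yaw": 0,"claw": 0.45},{"tx": 0,"ty": 0,"tz": 0,"yaw": 0,"claw": 0.45},{"tx": 0,"ty": 0,"tz": 0,"yaw": 0,"claw": 0.45}]'

```text
t: 22.18
tcp_pos: [0.601, -0.2208, 0.1292]
eef_rot: [-3.141, -0.001, 1.98]
wrist_force: [-0.0, -0.8, 0.2]
gripper_width: 0.0423
gripper_force: 0.0
```

Request:
play_rows --rows '[{"tx": 0.002,"ty": -0.002,"tz": -0.05,"yaw": 0,"claw": 0.45},{"tx": 0.002,"ty": -0.002,"tz": -0.1,"yaw": 0,"claw": 0.45},{"tx": 0.002,"ty": -0.002,"tz": -0.1,"yaw": 0,"claw": 0.45},{"tx": 0.002,"ty": -0.002,"tz": -0.1,"yaw": 0,"claw": 0},{"tx": 0.002,"ty": -0.002,"tz": -0.1,"yaw": 0,"claw": 0}]'

```text
t: 22.8
tcp_pos: [0.6036, -0.2235, 0.0815]
eef_rot: [3.14, 0.002, 1.979]
wrist_force: [-0.6, 0.2, 0.4]
gripper_width: 0.0261
gripper_force: 0.0
```

Request:
play_rows --rows '[{"tx": 0,"ty": 0,"tz": 0,"yaw": 0,"claw": 0},{"tx": 0,"ty": 0,"tz": 0,"yaw": 0,"claw": 0},{"tx": 0,"ty": 0,"tz": 0,"yaw": 0,"claw": 0}]'

```text
t: 23.18
tcp_pos: [0.6021, -0.2241, 0.0811]
eef_rot: [-3.14, 0.001, 1.979]
wrist_force: [-5.1, -0.5, 5.1]
gripper_width: 0.0144
gripper_force: 30.0
```

Request:
play_rows --rows '[{"tx": 0,"ty": 0,"tz": 0,"yaw": -0.11,"claw": 0},{"tx": 0,"ty": 0,"tz": 0,"yaw": -0.22,"claw": 0},{"tx": 0,"ty": 0,"tz": 0,"yaw": -0.33,"claw": 0},{"tx": 0,"ty": 0,"tz": 0,"yaw": -0.43,"claw": 0},{"tx": 0,"ty": 0,"tz": 0,"yaw": -0.51,"claw": 0}]'

```text
t: 23.8
tcp_pos: [0.602, -0.2241, 0.0811]
eef_rot: [-3.14, 0.002, 1.174]
wrist_force: [-5.3, -0.8, 4.8]
gripper_width: 0.0144
gripper_force: 30.0
```

Request:
play_rows --rows '[{"tx": 0,"ty": 0,"tz": 0,"yaw": 0,"claw": 0},{"tx": 0,"ty": 0,"tz": 0,"yaw": 0,"claw": 0}]'

```text
t: 24.05
tcp_pos: [0.602, -0.224, 0.0811]
eef_rot: [-3.14, 0.002, 1.178]
wrist_force: [-5.4, -0.8, 5.6]
gripper_width: 0.015
gripper_force: 30.0
```

b is home. Next is a.

Request:
play_rows --rows '[{"tx": 0,"ty": 0,"tz": 0,"yaw": 0,"claw": 0.45},{"tx": 0,"ty": 0,"tz": 0,"yaw": 0,"claw": 0.45},{"tx": 0,"ty": 0,"tz": 0.05,"yaw": 0,"claw": 0.45},{"tx": 0,"ty": 0,"tz": 0.1,"yaw": 0,"claw": 0.45},{"tx": 0,"ty": 0,"tz": 0.1,"yaw": 0,"claw": 0.45}]'

```text
t: 24.68
tcp_pos: [0.6043, -0.224, 0.1322]
eef_rot: [3.137, 0.0, 1.178]
wrist_force: [0.1, 0.2, -0.7]
gripper_width: 0.0425
gripper_force: 0.0
```

Request:
play_rows --rows '[{"tx": 0.022,"ty": 0.056,"tz": 0,"yaw": 0.102,"claw": 0.45},{"tx": 0.043,"ty": 0.112,"tz": 0,"yaw": 0.204,"claw": 0.45},{"tx": 0.065,"ty": 0.168,"tz": 0,"yaw": 0.306,"claw": 0.45},{"tx": 0.087,"ty": 0.224,"tz": 0,"yaw": 0.408,"claw": 0.45},{"tx": 0.108,"ty": 0.28,"tz": 0,"yaw": 0.51,"claw": 0.45}]'

```text
t: 25.3
tcp_pos: [0.6563, -0.082, 0.128]
eef_rot: [-3.14, -0.002, 1.985]
wrist_force: [0.3, -1.2, -0.2]
gripper_width: 0.0421
gripper_force: 0.0
```

Request:
play_rows --rows '[{"tx": 0,"ty": 0,"tz": 0,"yaw": 0,"claw": 0.45},{"tx": 0,"ty": 0,"tz": 0,"yaw": 0,"claw": 0.45},{"tx": 0,"ty": 0,"tz": 0,"yaw": 0,"claw": 0.45}]'

```text
t: 25.68
tcp_pos: [0.6563, -0.0843, 0.1294]
eef_rot: [-3.141, -0.0, 1.977]
wrist_force: [0.1, -0.6, -0.5]
gripper_width: 0.0422
gripper_force: 0.0
```

Request:
play_rows --rows '[{"tx": 0,"ty": 0.001,"tz": -0.05,"yaw": 0,"claw": 0.45},{"tx": 0,"ty": 0.001,"tz": -0.1,"yaw": 0,"claw": 0.45},{"tx": 0,"ty": 0.001,"tz": -0.1,"yaw": 0,"claw": 0.45},{"tx": 0,"ty": 0.001,"tz": -0.1,"yaw": 0,"claw": 0},{"tx": 0,"ty": 0.001,"tz": -0.1,"yaw": 0,"claw": 0}]'

```text
t: 26.3
tcp_pos: [0.6577, -0.0833, 0.0815]
eef_rot: [3.14, 0.002, 1.979]
wrist_force: [0.0, -0.8, -0.0]
gripper_width: 0.0256
gripper_force: 0.0
```

Request:
play_rows --rows '[{"tx": 0,"ty": 0,"tz": 0,"yaw": 0,"claw": 0},{"tx": 0,"ty": 0,"tz": 0,"yaw": 0,"claw": 0},{"tx": 0,"ty": 0,"tz": 0,"yaw": 0,"claw": 0}]'

```text
t: 26.68
tcp_pos: [0.6561, -0.0836, 0.0811]
eef_rot: [-3.139, 0.001, 1.979]
wrist_force: [-5.6, -1.6, 4.4]
gripper_width: 0.0146
gripper_force: 30.0
```

Request:
play_rows --rows '[{"tx": 0,"ty": 0,"tz": 0,"yaw": -0.11,"claw": 0},{"tx": 0,"ty": 0,"tz": 0,"yaw": -0.22,"claw": 0},{"tx": 0,"ty": 0,"tz": 0,"yaw": -0.33,"claw": 0},{"tx": 0,"ty": 0,"tz": 0,"yaw": -0.43,"claw": 0},{"tx": 0,"ty": 0,"tz": 0,"yaw": -0.51,"claw": 0}]'

```text
t: 27.3
tcp_pos: [0.6565, -0.0836, 0.0811]
eef_rot: [3.141, 0.002, 1.174]
wrist_force: [-3.2, -1.9, 3.9]
gripper_width: 0.015
gripper_force: 30.0
```

Request:
play_rows --rows '[{"tx": 0,"ty": 0,"tz": 0,"yaw": 0,"claw": 0},{"tx": 0,"ty": 0,"tz": 0,"yaw": 0,"claw": 0}]'

```text
t: 27.55
tcp_pos: [0.6565, -0.0836, 0.0811]
eef_rot: [-3.142, 0.002, 1.18]
wrist_force: [-4.4, -2.7, 6.0]
gripper_width: 0.0147
gripper_force: 30.0
```

a is home. Last is c, at (−0.213, −0.078) m from here.

Request:
play_rows --rows '[{"tx": 0,"ty": 0,"tz": 0,"yaw": 0,"claw": 0.45},{"tx": 0,"ty": 0,"tz": 0,"yaw": 0,"claw": 0.45},{"tx": 0,"ty": 0,"tz": 0.05,"yaw": 0,"claw": 0.45},{"tx": 0,"ty": 0,"tz": 0.1,"yaw": 0,"claw": 0.45},{"tx": 0,"ty": 0,"tz": 0.1,"yaw": 0,"claw": 0.45}]'

```text
t: 28.18
tcp_pos: [0.6584, -0.083, 0.1321]
eef_rot: [3.137, -0.001, 1.179]
wrist_force: [0.3, -0.5, -0.0]
gripper_width: 0.0424
gripper_force: 0.0
```

Request:
play_rows --rows '[{"tx": -0.085,"ty": -0.031,"tz": 0,"yaw": 0.102,"claw": 0.45},{"tx": -0.17,"ty": -0.062,"tz": 0,"yaw": 0.204,"claw": 0.45},{"tx": -0.256,"ty": -0.094,"tz": 0,"yaw": 0.306,"claw": 0.45},{"tx": -0.342,"ty": -0.125,"tz": 0,"yaw": 0.408,"claw": 0.45},{"tx": -0.427,"ty": -0.156,"tz": 0,"yaw": 0.51,"claw": 0.45}]'

```text
t: 28.8
tcp_pos: [0.4412, -0.1605, 0.1283]
eef_rot: [-3.141, -0.002, 1.985]
wrist_force: [-0.1, -0.1, -0.2]
gripper_width: 0.0423
gripper_force: 0.0
```

Request:
play_rows --rows '[{"tx": 0,"ty": 0,"tz": 0,"yaw": 0,"claw": 0.45},{"tx": 0,"ty": 0,"tz": 0,"yaw": 0,"claw": 0.45},{"tx": 0,"ty": 0,"tz": 0,"yaw": 0,"claw": 0.45}]'

```text
t: 29.18
tcp_pos: [0.444, -0.1604, 0.1297]
eef_rot: [3.142, -0.0, 1.98]
wrist_force: [0.5, -0.7, -0.8]
gripper_width: 0.042
gripper_force: 0.0
```

Request:
play_rows --rows '[{"tx": 0,"ty": -0.001,"tz": -0.05,"yaw": 0,"claw": 0.45},{"tx": 0,"ty": -0.001,"tz": -0.1,"yaw": 0,"claw": 0.45},{"tx": 0,"ty": -0.001,"tz": -0.1,"yaw": 0,"claw": 0.45},{"tx": 0,"ty": -0.001,"tz": -0.1,"yaw": 0,"claw": 0},{"tx": 0,"ty": -0.001,"tz": -0.1,"yaw": 0,"claw": 0}]'

```text
t: 29.8
tcp_pos: [0.4442, -0.1617, 0.0811]
eef_rot: [3.14, 0.002, 1.979]
wrist_force: [0.6, -0.9, 0.5]
gripper_width: 0.0261
gripper_force: 0.0
```

Request:
play_rows --rows '[{"tx": 0,"ty": 0,"tz": 0,"yaw": 0,"claw": 0},{"tx": 0,"ty": 0,"tz": 0,"yaw": 0,"claw": 0},{"tx": 0,"ty": 0,"tz": 0,"yaw": 0,"claw": 0}]'

```text
t: 30.18
tcp_pos: [0.4433, -0.1618, 0.0807]
eef_rot: [-3.141, 0.001, 1.979]
wrist_force: [-2.9, -0.6, 6.3]
gripper_width: 0.0149
gripper_force: 30.0
```

Request:
play_rows --rows '[{"tx": 0,"ty": 0,"tz": 0,"yaw": -0.11,"claw": 0},{"tx": 0,"ty": 0,"tz": 0,"yaw": -0.22,"claw": 0},{"tx": 0,"ty": 0,"tz": 0,"yaw": -0.33,"claw": 0},{"tx": 0,"ty": 0,"tz": 0,"yaw": -0.43,"claw": 0},{"tx": 0,"ty": 0,"tz": 0,"yaw": -0.51,"claw": 0}]'

```text
t: 30.8
tcp_pos: [0.4438, -0.1619, 0.0808]
eef_rot: [3.14, 0.001, 1.174]
wrist_force: [-1.2, -0.8, 5.2]
gripper_width: 0.0147
gripper_force: 30.0
```

Request:
play_rows --rows '[{"tx": 0,"ty": 0,"tz": 0,"yaw": 0,"claw": 0},{"tx": 0,"ty": 0,"tz": 0,"yaw": 0,"claw": 0}]'

```text
t: 31.05
tcp_pos: [0.4438, -0.1618, 0.0807]
eef_rot: [3.14, 0.0, 1.18]
wrist_force: [-1.9, -1.0, 6.2]
gripper_width: 0.0147
gripper_force: 30.0
```

I release, lift, and move aside so that I can check.

Request:
play_rows --rows '[{"tx": 0,"ty": 0,"tz": 0,"yaw": 0,"claw": 0.45},{"tx": 0,"ty": 0,"tz": 0,"yaw": 0,"claw": 0.45},{"tx": 0,"ty": 0,"tz": 0.06,"yaw": 0,"claw": 0.45},{"tx": 0,"ty": 0,"tz": 0.16,"yaw": 0,"claw": 0.45},{"tx": 0,"ty": 0,"tz": 0.26,"yaw": 0,"claw": 0.45}]'

```text
t: 31.68
tcp_pos: [0.4428, -0.1608, 0.2106]
eef_rot: [-3.14, -0.001, 1.179]
wrist_force: [0.6, -0.1, -0.1]
gripper_width: 0.0422
gripper_force: 0.0
```

Request:
play_rows --rows '[{"tx": 0,"ty": 0.12,"tz": 0.06,"yaw": 0,"claw": 0.45},{"tx": 0,"ty": 0.24,"tz": 0.06,"yaw": 0,"claw": 0.45},{"tx": 0,"ty": 0.36,"tz": 0.06,"yaw": 0,"claw": 0.45},{"tx": 0,"ty": 0.48,"tz": 0.06,"yaw": 0,"claw": 0.45},{"tx": 0,"ty": 0.6,"tz": 0.06,"yaw": 0,"claw": 0.45}]'

```text
t: 32.3
tcp_pos: [0.4427, 0.1409, 0.2396]
eef_rot: [3.141, -0.0, 1.179]
wrist_force: [1.3, -0.1, -0.5]
gripper_width: 0.042
gripper_force: 0.0
```

Request:
play_rows --rows '[{"tx": 0,"ty": 0.12,"tz": 0,"yaw": 0,"claw": 0.45},{"tx": 0,"ty": 0.24,"tz": 0,"yaw": 0,"claw": 0.45},{"tx": 0,"ty": 0.24,"tz": 0,"yaw": 0,"claw": 0.45},{"tx": 0,"ty": 0.24,"tz": 0,"yaw": 0,"claw": 0.45}]'

```text
t: 32.8
tcp_pos: [0.4429, 0.2585, 0.2393]
eef_rot: [-3.141, 0.001, 1.179]
wrist_force: [-0.7, -0.7, 1.1]
gripper_width: 0.0419
gripper_force: 0.0
```

Run:
```python
from h import *
im=cams.get_image('top')[:,:,::-1]; p=P('top')
s=2000;M=np.array([[0,-1/s,.71],[-1/s,0,.03],[0,0,1]])
H=p[:,[0,1,3]].copy(); H[:,2]+=p[:,2]*0.131
cv2.imwrite('pics/end.png',cv2.warpPerspective(im,H@M,(600,600),flags=cv2.INTER_CUBIC|cv2.WARP_INVERSE_MAP))
for l in ['cutter','brush_pot','glue_bottle','lamp_bulb','vial_1']: print(l,[(round(d['score'],2),np.round(d['position'],3).tolist()) for d in spot_point('top',l)][:2])
```

```text
cutter [(0.69, [0.541, -0.122, 0.087])]
brush_pot [(0.93, [0.44, -0.359, -0.001]), (0.42, [0.601, -0.223, 0.136])]
glue_bottle [(0.65, [0.639, 0.131, -0.0])]
lamp_bulb [(0.57, [0.725, -0.197, -0.002])]
vial_1 [(0.83, [0.388, -0.24, -0.002]), (0.52, [0.527, 0.081, 0.003])]
```

View pics/end.png

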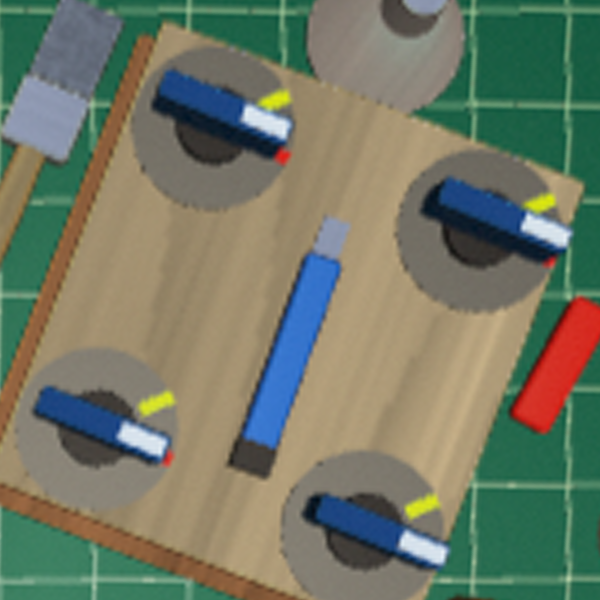

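All four pointers cover their red ticks, and the knife and the other things are where they were. I hand in.

```bash
python3 -c "
from cell import robot
print(robot.finish_job())"
```

```text
the job is handed in; nothing more can be done
None
```

All four knobs were turned to yellow in the order a, c, b, d, then fully home in the order d, b, a, c; the knife and the other bystanders I re-checked had not moved, the gripper let go, and the job was handed in at about 33 s, with no verdict returned.

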